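# Scan the chocolate jars onto the display board

## Robot

A 6-joint arm with a two-finger parallel gripper is mounted at the origin on the work surface. World frame = base frame: x ahead of the robot, y to its left, z up, the work surface at z = 0. Lengths are in m, angles in rad, forces in N, time in s.
With the tool pointing down it reaches from about 0.375 to 0.975 m from the base axis. Payload 3.8 kg.
Tool frame: the origin (TCP) lies midway between the tips of the shut fingers; the grasp point (between the pads) lies 19 mm behind it; z points along the fingers, y is the line along which they close (so a half turn about z gives the same grasp; the last joint's range is limited). The gripper opens to 88 mm and grips with 3 to 60 N. Pads are 18 mm wide; open, the fingers measure 123 mm over their backs; the gripper's body (75 mm by 187 mm) begins 45 mm behind the grasp point.
Start: joints at [-1.164, 0.264, 1.604, -0, 1.274, -0.037], TCP at [0.29, -0.61, 0.239] pointing down, gripper open.
Joint ranges: [-2.63, 2.63], [-0.94, 2.18], [0.31, 2.57], [-1.31, 4.45], [0, 2.66], [-2.55, 2.55]. Speed limits (rad/s): [2.57, 2.57, 3.14, 3.14, 3.14, 3.14].

## Interface

Orientations are given as a rotation vector (axis times angle).
In Python, from cell import manip, inverse_kinematics, cams, order gives the robot as it stands. Calls block until the motion is done:
- manip.move_pose(position, orientation): joint-space move of the TCP to a pose.
- manip.move_linear(position, rate=0.15, rot=None): straight line of the TCP; rot=None keeps the orientation; rate is the mean speed in m/s.
- manip.set_joints(angles): joint-space move.
- manip.set_gripper(opening, force=None): finger opening in m; force is the grip in N (None keeps the last); returns when the fingers have stopped.
- manip.dwell(seconds).
- inverse_kinematics(position, orientation): joint angles nearest the present ones, or None.
- manip.state(): the state.
- cams.capture(name): name is "scene" or "top" or "wrist"; returns a dict with "image" (400x640x3 uint8, blue, green, red), "z_map" (400x640 float32, m along the optical axis (not along the pixel's ray), 0 where there is no reading), "intrinsics" (3x3 intrinsics, pixels), "position" and "orientation" of the camera in the world; the wrist camera has in their place "T_tool_cam" (4x4, takes a point from camera to tool coordinates, whose origin is the TCP and whose axes are the flange's). Camera axes: x right, y down, z forward; pixel columns grow to the right and rows downward; lengths in m; the calibration is good to about 2 mm. The wrist camera is an equidistant fisheye: a pixel r from the principal point sees the ray r / f radians off the axis. A picture is of the moment at which its call begins: read the wrist's pose just before it.
A pose or a line that the arm cannot do raises manip.IKError and nothing moves.
- order.close_job(): hands the job in; it is judged then, once.
The state is a dict: "clock": time; "joint_pos": joint angles; "joint_velocities": joint speeds; "tau": joint torques, N m; "tool_pos": TCP position; "tcp_rot": TCP orientation; "contact_force": force on the tool from outside, world axes, zero at the start; "moment": the same for the moment, N m; "gripper_width": finger opening in m; "grasp_force": force on a finger pad.
Only numpy, scipy, OpenCV 4.12 (cv2) and the standard library are available. Lean on these libraries where they do the work, as an engineer would, in place of code of your own. Each camera call takes 0.05 s, during which the arm holds its last target. There are 200 camera calls.

## Task

Book in every chocolate jar on the counter, one at a time in stock-list order: gold lid, red lid, blue lid, green lid (one may be missing). Stand each jar in the middle of the scanner's black pad with its marked side facing the scanner window, let go and press the red plunger fully down for a moment to scan it, then stand it on the pale wooden display board. At the end all jars stand upright, wholly on the board, the plunger is up again, and the bowl, the sign and the scoop have been left alone.

Things in the scene. Friction and masses are not known exactly. Their poses are not given: they have to be found in the camera images.
- gold_jar: squat round sealed jar of brown chocolates with a gold lid, 62 mm across (body and lid alike, may be gripped anywhere on its side), 72 mm tall, about 0.3 kg, standing upright; may be absent. Origin: centre of its underside; z up through the lid; x points out through the scan mark, a black rectangle on a white label on one side. A white seal strip runs from the middle of the lid's top over its edge down to that label, so the mark's side shows from above.
- red_jar: squat round sealed jar of brown chocolates with a red lid, 62 mm across (body and lid alike, may be gripped anywhere on its side), 72 mm tall, about 0.3 kg, standing upright; may be absent. Origin: centre of its underside; z up through the lid; x points out through the scan mark, a black rectangle on a white label on one side. A white seal strip runs from the middle of the lid's top over its edge down to that label, so the mark's side shows from above.
- blue_jar: squat round sealed jar of brown chocolates with a blue lid, 62 mm across (body and lid alike, may be gripped anywhere on its side), 72 mm tall, about 0.3 kg, standing upright; may be absent. Origin: centre of its underside; z up through the lid; x points out through the scan mark, a black rectangle on a white label on one side. A white seal strip runs from the middle of the lid's top over its edge down to that label, so the mark's side shows from above.
- green_jar: squat round sealed jar of brown chocolates with a green lid, 62 mm across (body and lid alike, may be gripped anywhere on its side), 72 mm tall, about 0.3 kg, standing upright; may be absent. Origin: centre of its underside; z up through the lid; x points out through the scan mark, a black rectangle on a white label on one side. A white seal strip runs from the middle of the lid's top over its edge down to that label, so the mark's side shows from above.
- station: fixed scanner station: a steel base plate 255 x 136 x 10 mm with a round black rubber pad (84 mm across) let in flush and a grey scanner block (58 x 76 mm, top 90 mm above the table) at its -x end. Origin: on the table, under the pad's centre; z up; -x points from the pad to the scanner block, whose face is 110 mm from the pad's centre.
- pad (a point): centre of the black pad's top, 10 mm above the table; axes as those of the station
- scan_window (a point): centre of the scanner block's red window, which looks to the station's +x over the pad: 108 mm from the pad's centre, 45 mm above the table
- plunger_box: fixed yellow box 84 x 84 x 44 mm with the red palm plunger on top; origin at the centre of its underside
- plunger (a joint): travel of the plunger, straight down: 0 up, 0.022 m fully down. Spring: starts to move at about 4 N, about 13 N at the bottom; it springs back up when let go. It counts as fully pressed from 0.019 m on, for 0.2 s.
- plunger_top (a point): centre of the top of the plunger's flat red cap (52 mm across), which is 83 mm above the table when up
- board: fixed flat pale wooden display board without a rim, 260 x 260 x 12 mm; origin at the centre of its underside, on the table; x and y along its sides, z up. Jars stand on its top, 12 mm above the table; it takes four, two by two at 110 mm spacing.
- bowl: bystander: copper mould of chocolates, 158 mm across, 75 mm tall, 0.9 kg; origin under its centre
- sign: bystander: blank black price sign on a small foot, 115 mm wide and 115 mm tall; origin under its foot
- scoop: bystander: steel scoop lying flat, 160 mm long and 24 mm high; origin where handle and blade meet, blade to +x
There are look-alikes about, which are no part of the job. Several things look just like the blue_jar: the one meant starts farthest from the robot's base.

How it is judged:
On the way, in this order (a step that is already met when the one before it is completed fails the run):
1. the gold-lidded jar (if there is one) stands on the pad, its mark facing the scanner window, while the plunger is pressed fully down (horizontal distance between gold_jar and pad below 0.018 m and z of gold_jar in the frame of pad between -0.006 and 0.006 m and angle between gold_jar's own z axis and vertical below 0.06 rad and x of scan_window in the frame of gold_jar above 0.04 m and y of scan_window in the frame of gold_jar between -0.036 and 0.036 m and z of plunger_top in the frame of gold_jar below 0.054 m), for 0.2 s.
2. the red-lidded jar (if there is one) stands on the pad, its mark facing the scanner window, while the plunger is pressed fully down (horizontal distance between red_jar and pad below 0.018 m and z of red_jar in the frame of pad between -0.006 and 0.006 m and angle between red_jar's own z axis and vertical below 0.06 rad and x of scan_window in the frame of red_jar above 0.04 m and y of scan_window in the frame of red_jar between -0.036 and 0.036 m and z of plunger_top in the frame of red_jar below 0.054 m), for 0.2 s.
3. the blue-lidded jar (if there is one) stands on the pad, its mark facing the scanner window, while the plunger is pressed fully down (horizontal distance between blue_jar and pad below 0.018 m and z of blue_jar in the frame of pad between -0.006 and 0.006 m and angle between blue_jar's own z axis and vertical below 0.06 rad and x of scan_window in the frame of blue_jar above 0.04 m and y of scan_window in the frame of blue_jar between -0.036 and 0.036 m and z of plunger_top in the frame of blue_jar below 0.054 m), for 0.2 s.
4. the green-lidded jar (if there is one) stands on the pad, its mark facing the scanner window, while the plunger is pressed fully down (horizontal distance between green_jar and pad below 0.018 m and z of green_jar in the frame of pad between -0.006 and 0.006 m and angle between green_jar's own z axis and vertical below 0.06 rad and x of scan_window in the frame of green_jar above 0.04 m and y of scan_window in the frame of green_jar between -0.036 and 0.036 m and z of plunger_top in the frame of green_jar below 0.054 m), for 0.2 s.
At the end, for the whole second after the job is handed in: All jars present were scanned in order (within 18 mm of the pad centre, mark within about 19 degrees of the window, plunger 19 mm or more down for 0.2 s) and now stand upright, at rest, on the board (centre within 105 mm of its middle along both board axes); the plunger is up (value of joint plunger below 0.004 m and x of gold_jar in the frame of board between -0.105 and 0.105 m and y of gold_jar in the frame of board between -0.105 and 0.105 m and z of gold_jar in the frame of board between 0.007 and 0.018 m and angle between each of gold_jar, red_jar, blue_jar, green_jar's own z axis and vertical below 0.08 rad and linear speed of each of gold_jar, red_jar, blue_jar, green_jar below 0.02 m/s and x of red_jar in the frame of board between -0.105 and 0.105 m and y of red_jar in the frame of board between -0.105 and 0.105 m and z of red_jar in the frame of board between 0.007 and 0.018 m and x of blue_jar in the frame of board between -0.105 and 0.105 m and y of blue_jar in the frame of board between -0.105 and 0.105 m and z of blue_jar in the frame of board between 0.007 and 0.018 m and x of green_jar in the frame of board between -0.105 and 0.105 m and y of green_jar in the frame of board between -0.105 and 0.105 m and z of green_jar in the frame of board between 0.007 and 0.018 m); the robot touches nothing.
It fails at once if the bowl is moved more than 30 mm (distance of bowl from where it was at the start of the episode above 0.03 m).
It fails at once if the sign is moved more than 30 mm (distance of sign from where it was at the start of the episode above 0.03 m).
It fails at once if the scoop is moved more than 30 mm (distance of scoop from where it was at the start of the episode above 0.03 m).
Of gold_jar, red_jar, blue_jar, green_jar only 3 to 4 are there at a start; the rules pass over those that are not, and their reading is None.
At some moment in a run one of gold_jar, red_jar, blue_jar, green_jar may be knocked a few centimetres aside while the robot is not near it.
It also fails if it takes over 210 s, if anything falls off the work surface, if the arm or the gripper's body presses on something with over 40 N, if the wrist force passes 120 N, or if a joint passes its speed limit or range.

## Working session

There is one attempt and no reset: what is moved stays moved. The work goes in short steps, each a Python script; the robot and the scene stay as the last script left them, time stands still between calls to the robot, and variables do not carry over. Pictures are saved under pics/ and viewed, at most 14 in all, crops included, and the job is handed in when it is done.

```bash
mkdir -p pics; ls
python3 - <<'E'
from cell import manip, cams
import cv2, numpy as np
for n in("scene","top"):
    c=cams.capture(n); cv2.imwrite(f"pics/{n}0.png",c["image"]); np.savez(f"pics/{n}0.npz",**c)
    print(n,c["position"],c["orientation"],c["intrinsics"])
s=manip.state();print(s["clock"],s["tool_pos"],s["tcp_rot"],s["gripper_width"])
E
```

```text
pics
scene [1.00862165 0.64282935 1.33481791] [-1.02541881 -2.63476638  0.77729292] [[474.05580718   0.         328.15001251]
 [  0.         474.05580718 198.49746674]
 [  0.           0.           1.        ]]
top [0.35021092 0.04795958 1.29921812] [-2.181444    2.14951877 -0.12097774] [[438.82129499   0.         324.22507717]
 [  0.         438.82129499 198.98172191]
 [  0.           0.           1.        ]]
0.1 [ 0.2895702  -0.60905422  0.23754459] [-3.06272291e+00 -6.90929556e-01  5.54734123e-04] 0.08878653010594079
```

View pics/top0.png

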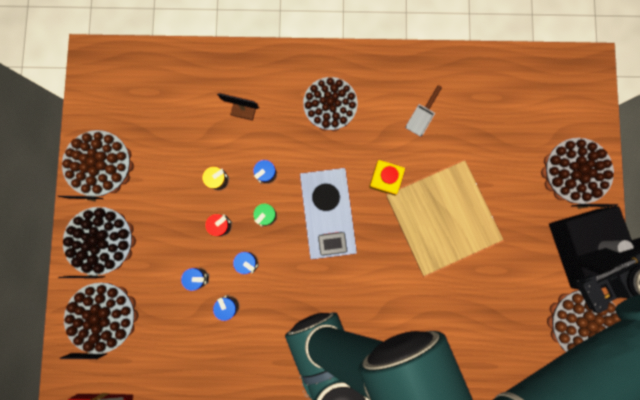

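View pics/scene0.png

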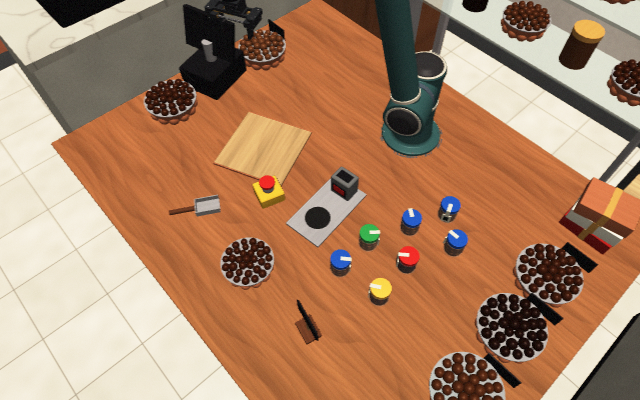

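The top view shows the gold lid at (214,178), red (217,225) and green (264,215). The look-alike blue lids are at (264,171), (245,263), (194,279) and (224,308). The station pad is at (326,197), the scanner at (332,243), the plunger at (389,175) and the board at (445,218). Next I'll measure these positions.

```bash
cat > h.py <<'E'
import numpy as np, cv2
from cell import manip, cams, inverse_kinematics
from scipy.spatial.transform import Rotation as R
def ray(c,uv,z):
    K=c["intrinsics"];uv=np.atleast_2d(uv).astype(float)
    d=np.c_[(uv-[K[0,2],K[1,2]])/[K[0,0],K[1,1]],np.ones(len(uv))]@R.from_rotvec(c["orientation"]).as_matrix().T
    p=np.array(c["position"]);return p+d*((z-p[2])/d[:,2])[:,None]
def depthpts(c):
    K=c["intrinsics"];v,u=np.mgrid[:400,:640];Z=c["z_map"]
    P=np.stack([(u-K[0,2])/K[0,0]*Z,(v-K[1,2])/K[1,1]*Z,Z],-1)
    return P@R.from_rotvec(c["orientation"]).as_matrix().T+np.array(c["position"])
HUE=dict(gold=(20,35),blue=(100,125),green=(45,85))
def mask(img,col):
    h=cv2.cvtColor(img,cv2.COLOR_BGR2HSV);H,S,V=cv2.split(h);ok=(S>140)&(V>90)
    m=ok&((H<5)|(H>174)) if col=="red" else ok&(H>=HUE[col][0])&(H<=HUE[col][1])
    return m.astype(np.uint8)*255
def jars(c,col,ztop=0.072):
    """list of (xy, yaw of mark, pixel, depth height)"""
    img=c["image"];P=depthpts(c);out=[]
    hsv=cv2.cvtColor(img,cv2.COLOR_BGR2HSV)
    for k in cv2.findContours(mask(img,col),cv2.RETR_EXTERNAL,cv2.CHAIN_APPROX_NONE)[0]:
        if cv2.contourArea(k)<120: continue
        (u,v),r=cv2.minEnclosingCircle(k)
        if r>18: continue
        hull=np.zeros(img.shape[:2],np.uint8);cv2.circle(hull,(round(u),round(v)),round(r),255,-1)
        w=(hull>0)&(hsv[...,1]<90)&(hsv[...,2]>140)
        lid=(hull>0)&(P[...,2]>ztop-.008)&(P[...,2]<ztop+.008)
        zz=np.median(P[lid][:,2]) if lid.any() else np.nan
        ks=ray(c,k.reshape(-1,2),ztop)[:,:2]
        (x,y),rr=cv2.minEnclosingCircle(ks.astype(np.float32))
        yaw=np.nan
        if w.sum()>=4:
            q=ray(c,np.argwhere(w)[:,::-1],ztop)[:,:2].mean(0)-[x,y];yaw=np.arctan2(q[1],q[0])
        out.append((np.array([x,y]),yaw,(round(u),round(v)),zz,rr,int(w.sum()),P[lid][:,:2].mean(0) if lid.any() else None))
    return out
E
python3 - <<'E'
from h import *
np.set_printoptions(precision=4,suppress=True)
for n in("top","scene"):
    c=dict(np.load(f"pics/{n}0.npz"));print(n)
    for col in("gold","red","blue","green"):
        for j in jars(c,col): print(col,j[0],np.degrees(j[1]).round(1),j[2],"z%.3f r%.3f"%(j[3],j[4]),j[5],j[6],"dist %.3f"%np.hypot(*j[0]))
c=dict(np.load("pics/top0.npz"));img=c["image"];h=cv2.cvtColor(img,cv2.COLOR_BGR2HSV)
def big(m,name,z,roi):
    mm=np.zeros_like(m);x0,y0,x1,y1=roi;mm[y0:y1,x0:x1]=m[y0:y1,x0:x1]
    k=max(cv2.findContours(mm,cv2.RETR_EXTERNAL,cv2.CHAIN_APPROX_NONE)[0],key=cv2.contourArea)
    q=ray(c,k.reshape(-1,2),z)[:,:2].astype(np.float32);b=cv2.minAreaRect(q)
    print(name,b,cv2.minEnclosingCircle(q)); return k
H,S,V=cv2.split(h);u8=lambda b:b.astype(np.uint8)*255
big(u8(V<60),"pad",.01,(300,165,352,225))
big(u8((S<90)&(V>60)),"base",.01,(290,160,362,268))
big(u8((H>8)&(H<28)&(V>150)&(S<150)),"board",.012,(380,150,515,285))
big(u8((H>20)&(H<35)&(S>180)&(V>120)),"box",.044,(365,150,410,200))
big(u8(((H<5)|(H>174))&(S>180)),"cap",.083,(375,160,405,192))
P=depthpts(c)
for u,v in((389,175),(326,197),(445,218),(332,243)):print(u,v,P[v,u])
C=cv2.resize(img[150:330,170:350],None,fx=3.3,fy=3.3,interpolation=cv2.INTER_CUBIC);cv2.imwrite("pics/crop.png",C)
E
```

```text
top
gold [0.5431 0.3619] -49.1 (213, 177) z0.072 r0.032 44 [0.5443 0.3618] dist 0.653
red [0.4079 0.347 ] -39.0 (216, 225) z0.072 r0.031 42 [0.4096 0.3479] dist 0.536
red [ 0.558 -0.136] nan (389, 175) z0.079 r0.022 0 [ 0.5537 -0.1303] dist 0.574
blue [0.1802 0.3155] 36.6 (224, 308) z0.072 r0.030 70 [0.1815 0.3167] dist 0.363
blue [0.2591 0.4067] -92.9 (192, 279) z0.072 r0.030 62 [0.2588 0.4083] dist 0.482
blue [0.3056 0.2651] -128.0 (244, 262) z0.072 r0.030 70 [0.3068 0.2662] dist 0.405
blue [0.5638 0.2183] 122.7 (264, 171) z0.072 r0.030 57 [0.5637 0.2187] dist 0.605
green [0.4431 0.2143] 137.4 (264, 213) z0.072 r0.029 50 [0.4438 0.2153] dist 0.492
scene
gold [0.5446 0.3643] -60.3 (381, 287) z0.072 r0.030 36 [0.5438 0.3643] dist 0.655
gold [ 0.5733 -0.1062] nan (268, 191) z0.077 r0.062 0 [ 0.5615 -0.128 ] dist 0.583
red [0.413 0.351] -64.1 (408, 256) z0.072 r0.033 34 [0.4129 0.3503] dist 0.542
red [ 0.5554 -0.1382] nan (266, 182) z0.077 r0.028 0 [ 0.5632 -0.1293] dist 0.572
blue [0.5677 0.2206] 138.4 (340, 259) z0.072 r0.030 39 [0.5682 0.2217] dist 0.609
blue [0.2609 0.4099] -100.8 
[... 620 characters left out ...]
917360305786), 0.1424359530210495)
board ((0.4449208676815033, -0.3069894015789032), (0.25622329115867615, 0.2585954964160919), 24.748517990112305) ((0.44372811913490295, -0.3053651452064514), 0.1773775815963745)
box ((0.5558395981788635, -0.13423830270767212), (0.08319596201181412, 0.08519932627677917), 73.68898010253906) ((0.5556813478469849, -0.13389822840690613), 0.05631653591990471)
cap ((0.5564507842063904, -0.13377529382705688), (0.04165499657392502, 0.042303312569856644), 45.11006546020508) ((0.5561517477035522, -0.13438266515731812), 0.021944943815469742)
389 175 [ 0.5554 -0.1341  0.0807]
326 197 [0.4989 0.0418 0.008 ]
445 218 [ 0.4411 -0.3075  0.0168]
332 243 [0.3627 0.024  0.092 ]
```

View pics/crop.png

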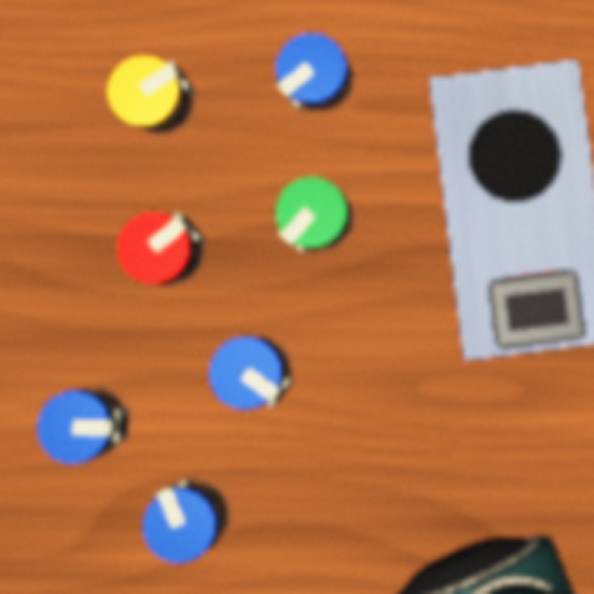

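Blue candidates in the top view are (264,171) at 0.605 m from the base, (192,279) at 0.482 m, (244,262) at 0.405 m and (224,308) at 0.363 m. The one meant is (264,171), the farthest. The crop confirms it as the blue lid at (312,68), beside gold. All four jars are present. Everything else agrees with the sizes given: station yaw 8.2°, pad (0.500,0.043), board yaw 24.7°. I'll start with gold.

```bash
cat >> h.py <<'E'
PAD=np.array([.500,.0433]);SY=np.radians(8.2);PLG=np.array([.556,-.134])
BC=np.array([.445,-.307]);BY=np.radians(24.7);HOV=.20
SLOT={k:BC+np.array([[np.cos(BY),-np.sin(BY)],[np.sin(BY),np.cos(BY)]])@np.array(o) for k,o in
 dict(gold=(.055,-.055),red=(-.055,-.055),blue=(.055,.055),green=(-.055,.055)).items()}
def rot(a): return (R.from_euler('z',a)*R.from_euler('x',np.pi)).as_rotvec()
def yaw_top(c,xy,ztop):
    "direction of the white strip on the lid top: principal axis, signed outward"
    u=cv2.cvtColor(c["image"],cv2.COLOR_BGR2HSV);w=np.argwhere((u[...,1]<110)&(u[...,2]>130))[:,::-1]
    q=ray(c,w,ztop)[:,:2]-xy;q=q[np.hypot(*q.T)<.027]
    if len(q)<6:return np.nan
    m=q.mean(0);d=np.linalg.svd(q-m)[2][0];d*=np.sign(d@m);return np.arctan2(d[1],d[0])
def locate(col,ztop,near=None,tol=.07):
    res=[]
    for n in("top","scene"):
        c=cams.capture(n);J=[j for j in jars(c,col,ztop) if abs(j[3]-ztop)<.005 and j[5]>3]
        if near is not None:J=[j for j in J if np.hypot(*(j[0]-near))<tol]
        if J:
            j=max(J,key=lambda j:np.hypot(*j[0]));y=yaw_top(c,j[0],ztop)
            print(col,n,j[0].round(4),np.degrees(y).round(1),np.degrees(j[1]).round(1),j[2]);res.append((j[0],y))
        else: print(col,n,"not seen")
    if not res:return None
    ys=[y for _,y in res if y==y]
    return np.mean([r[0] for r in res],0),(np.angle(np.mean(np.exp(1j*np.array(ys)))) if ys else np.nan)
def plan(*pts):
    "pts: (xy, yaw offset); first yaw a so that all are reachable with last joint well in range"
    best=None
    for a in np.radians(np.arange(-180,180,10)):
        w=0
        for xy,off in pts:
            q=inverse_kinematics([*xy,.1],rot(a+off));w=9 if q is None else max(w,abs(q[5]))
        if best is None or w<best[0]:best=(w,a)
    print("plan |q6| %.2f a %.0f"%(best[0],np.degrees(best[1])));assert best[0]<2.5
    return best[1]
def pick(xy,a,zbase):
    manip.set_gripper(.086,20);manip.move_pose([*xy,HOV],rot(a));manip.move_linear([*xy,zbase+.031],rate=.2)
    manip.set_gripper(.04,25);s=manip.state();print("grip w %.4f f %.1f t %.1f"%(s["gripper_width"],s["grasp_force"],s["clock"]))
    manip.move_linear([*xy,HOV],rate=.2)
def place(xy,a,zbase):
    manip.move_pose([*xy,HOV],rot(a));manip.move_linear([*xy,zbase+.0325],rate=.15)
    manip.set_gripper(.086);manip.dwell(.2);manip.move_linear([*xy,HOV],rate=.25);print("t %.1f"%manip.state()["clock"])
def to_pad(col,near=None,zbase=0):
    xy,y=locate(col,zbase+.072,near);off=SY+np.pi-y;a=plan((xy,0),(PAD,off))
    pick(xy,a,zbase);place(PAD,a+off,.01)
def press():
    manip.set_gripper(0,20);manip.move_linear([*PLG,.1],rate=.2);manip.move_linear([*PLG,.0615],rate=.05);manip.dwell(.4)
    s=manip.state();print("press z %.4f F"%s["tool_pos"][2],s["contact_force"].round(1) if hasattr(s["contact_force"],'round') else s["contact_force"])
    manip.move_linear([*PLG,.15],rate=.1)
def hover():
    manip.move_pose([*PLG,.15],rot(plan((PLG,0))))
E
python3 - <<'E'
from h import *
print(SLOT)
to_pad("gold",np.array([.5435,.362]))
hover();locate("gold",.082,PAD);print(manip.state()["clock"])
E
```

```text
{'gold': array([ 0.51795064, -0.33398526]), 'red': array([ 0.41801474, -0.37995064]), 'blue': array([ 0.47198526, -0.23404936]), 'green': array([ 0.37204936, -0.28001474])}
gold top [0.5427 0.3628] -51.2 -49.9 (213, 177)
gold scene [0.5446 0.3643] -54.8 -60.3 (381, 287)
plan |q6| 0.84 a 170
grip w 0.0618 f 25.0 t 5.4
t 10.5
plan |q6| 0.07 a 70
gold top [0.4987 0.0438] -173.1 179.6 (325, 194)
gold scene [0.5027 0.045 ] 179.8 -158.0 (317, 206)
11.4333
```

```bash
cat >> h.py <<'E'
def to_board(col):
    r=locate(col,.082,PAD);xy=r[0];a=plan((xy,0),(SLOT[col],0));pick(xy,a,.01);place(SLOT[col],a,.012)
E
python3 - <<'E'
from h import *
press();to_board("gold")
to_pad("red",np.array([.411,.349]));hover();locate("red",.082,PAD);locate("gold",.084,SLOT["gold"]);print(manip.state()["clock"])
c=cams.capture("top");cv2.imwrite("pics/t1.png",c["image"])
E
```

```text
press z 0.0632 F [-2.3  0.5 11.7]
gold top [0.4987 0.0443] -174.4 -172.1 (325, 194)
gold scene [0.5026 0.0451] 179.8 -157.5 (317, 206)
plan |q6| 0.39 a 70
grip w 0.0612 f 25.0 t 19.1
t 24.1
red top [0.4082 0.3469] -50.2 -39.7 (216, 225)
red scene [0.413 0.351] -47.7 -64.1 (408, 256)
plan |q6| 0.78 a 170
grip w 0.0616 f 25.0 t 28.4
t 33.5
plan |q6| 0.07 a 70
red top [0.5002 0.045 ] -174.2 -168.6 (325, 194)
red scene [0.5063 0.049 ] -171.9 -138.8 (316, 208)
gold top [ 0.5184 -0.335 ] -173.2 -174.7 (461, 189)
gold scene [ 0.5194 -0.3342] -179.5 -165.1 (238, 140)
34.4667
```

View pics/t1.png

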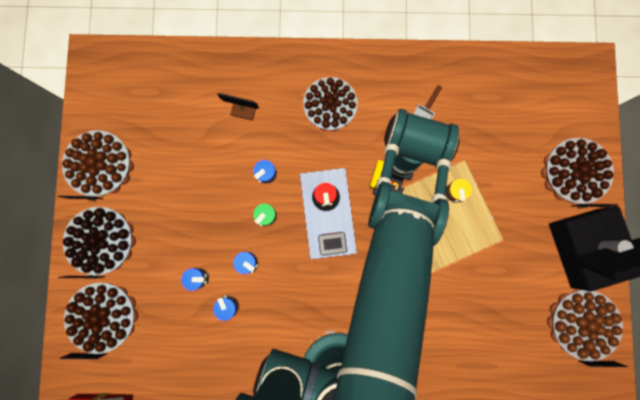

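Red is on the pad at (325,194) and gold is on the board at (461,189). The gold press stopped 1.8 mm short of the command, close to the 19 mm limit. I'll press deeper now and find the hard stop, which shows how far the gold press went.

```bash
cat >> h.py <<'E'
def press():
    manip.set_gripper(0,20);manip.move_linear([*PLG,.1],rate=.2)
    f0=np.array(manip.state()["contact_force"])[2]
    for z in (.084,.0615,.060,.059,.058,.057,.056,.055):
        manip.move_linear([*PLG,z],rate=.05);s=manip.state();f=s["contact_force"][2]
        print("cmd %.4f z %.4f F %.1f (free %.1f)"%(z,s["tool_pos"][2],f,f0))
        if f>19:break
    manip.dwell(.4);s=manip.state();print("end z %.4f F %.1f"%(s["tool_pos"][2],s["contact_force"][2]))
    manip.move_linear([*PLG,.15],rate=.1)
E
python3 - <<'E'
from h import *
press();print(manip.state()["clock"])
E
```

```text
cmd 0.0840 z 0.0840 F -0.6 (free 0.7)
cmd 0.0615 z 0.0631 F 11.6 (free 0.7)
cmd 0.0600 z 0.0617 F 12.0 (free 0.7)
cmd 0.0590 z 0.0614 F 15.6 (free 0.7)
cmd 0.0580 z 0.0613 F 21.4 (free 0.7)
end z 0.0613 F 20.9
39.475
```

The hard stop is at tool z 0.0614, so the gold press at 0.0632 travelled about 20.2 mm. That is past 19 mm and was held for 0.4 s, so gold was scanned. Carrying on.

Run:
```python
from h import *
to_board("red")
to_pad("blue",np.array([.566,.22]));hover();r=locate("blue",.082,PAD)
assert r is not None and np.hypot(*(r[0]-PAD))<.01 and abs(np.angle(np.exp(1j*(r[1]-SY-np.pi))))<.2
press();to_board("blue")
locate("green",.072,np.array([.444,.216]));locate("gold",.084,BC,.15);locate("red",.084,BC,.15);print(manip.state()["clock"])
cv2.imwrite("pics/t2.png",cams.capture("top")["image"])
```

```text
red top [0.5002 0.045 ] -174.2 -168.6 (325, 194)
red scene [0.5063 0.049 ] -171.9 -162.8 (317, 208)
plan |q6| 0.43 a 70
grip w 0.0613 f 25.0 t 43.1
t 48.4
blue top [0.5638 0.2183] 135.0 122.3 (264, 171)
blue scene [0.5676 0.221 ] 129.7 139.1 (340, 259)
plan |q6| 0.68 a 70
grip w 0.0614 f 25.0 t 52.4
t 57.2
plan |q6| 0.07 a 70
blue top [0.5002 0.0429] -173.7 -172.7 (326, 194)
blue scene [0.5028 0.0473] -177.8 -155.9 (316, 207)
cmd 0.0840 z 0.0841 F -0.1 (free 1.0)
cmd 0.0615 z 0.0631 F 11.3 (free 1.0)
cmd 0.0600 z 0.0617 F 13.4 (free 1.0)
cmd 0.0590 z 0.0614 F 15.7 (free 1.0)
cmd 0.0580 z 0.0613 F 21.1 (free 1.0)
end z 0.0613 F 20.8
blue top [0.5002 0.0429] -173.7 -172.7 (326, 194)
blue scene [0.5028 0.0473] -177.8 -155.9 (316, 207)
plan |q6| 0.33 a 80
grip w 0.0612 f 25.0 t 66.7
t 71.4
green top [0.4422 0.2136] 141.6 134.1 (264, 214)
green scene [0.4435 0.2172] 140.9 151.1 (369, 233)
gold top not seen
gold scene [ 0.5194 -0.3342] -179.5 -168.8 (239, 139)
red top [ 0.3829 -0.3912] -172.2 -154.1 (482, 238)
red scene not seen
71.7417
```

View pics/t2.png

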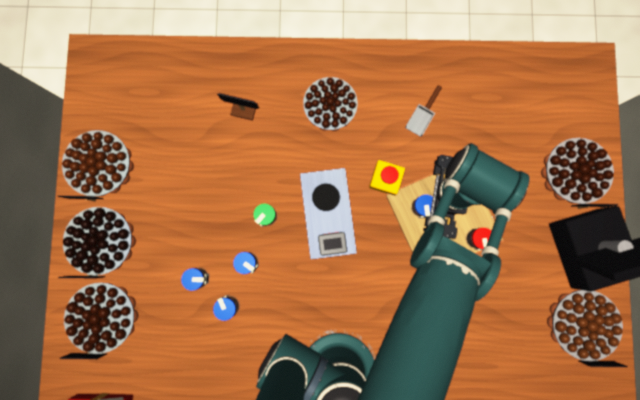

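In the top view blue is on the board at (425,205) and green is still at (264,214). Red at (482,238) has been knocked about 35 mm toward the board's edge. Next is green, then I'll recheck red.

Run:
```python
from h import *
to_pad("green",np.array([.443,.215]));hover();r=locate("green",.082,PAD)
assert r is not None and np.hypot(*(r[0]-PAD))<.01 and abs(np.angle(np.exp(1j*(r[1]-SY-np.pi))))<.2
press();to_board("green")
manip.move_pose([.45,.15,.25],rot(plan((np.array([.45,.15]),0))))
M=np.array([[np.cos(BY),np.sin(BY)],[-np.sin(BY),np.cos(BY)]])
for col in("gold","red","blue","green"):
    r=locate(col,.084,BC,.17)
    if r: print(col,"board frame",(M@(r[0]-BC)).round(4))
print(manip.state()["clock"]);cv2.imwrite("pics/t3.png",cams.capture("top")["image"])
```

```text
green top [0.4421 0.213 ] 146.5 132.4 (265, 214)
green scene [0.4435 0.2172] 140.9 151.1 (369, 233)
plan |q6| 0.58 a 80
grip w 0.0612 f 25.0 t 75.2
t 80.0
plan |q6| 0.07 a 70
green top [0.5002 0.0437] -177.2 -175.1 (326, 194)
green scene [0.503  0.0458] 176.9 -154.4 (316, 207)
cmd 0.0840 z 0.0840 F -1.1 (free 1.4)
cmd 0.0615 z 0.0630 F 11.8 (free 1.4)
cmd 0.0600 z 0.0617 F 11.9 (free 1.4)
cmd 0.0590 z 0.0614 F 15.9 (free 1.4)
cmd 0.0580 z 0.0613 F 21.0 (free 1.4)
end z 0.0613 F 21.1
green top [0.5002 0.0437] -177.2 -175.1 (326, 194)
green scene [0.503  0.0458] 176.9 -154.4 (316, 207)
plan |q6| 0.39 a 70
grip w 0.0616 f 25.0 t 89.5
t 94.5
plan |q6| 0.08 a 110
gold top [ 0.5191 -0.3356] -173.0 -176.0 (462, 188)
gold scene [ 0.5192 -0.3343] -179.5 -168.8 (238, 138)
gold board frame [ 0.0557 -0.0564]
red top [ 0.3829 -0.3912] -173.2 -154.3 (483, 238)
red scene [ 0.3883 -0.3902] 175.1 -157.5 (259, 112)
red board frame [-0.0889 -0.0512]
blue top [ 0.4722 -0.2333] -174.0 -161.3 (425, 205)
blue scene [ 0.4782 -0.232 ] 166.7 -161.7 (268, 150)
blue board frame [0.0585 0.0549]
green top [ 0.3721 -0.2798] -176.2 -169.6 (442, 241)
green scene not seen
green board frame [-0.0549  0.0551]
96.4667
```

View pics/t3.png

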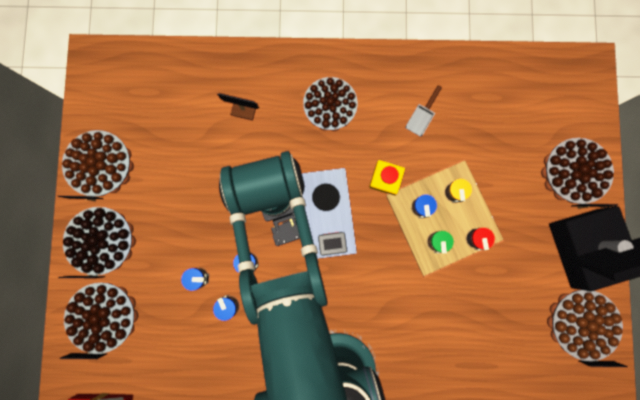

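All four jars stand on the board: gold (462,188), blue (425,205), green (442,241) and red (483,238). Red is only 15 mm inside its limit, so I'll move it back to its slot, check and hand in.

Run:
```python
from h import *
xy=locate("red",.084,BC,.17)[0];a=plan((xy,0),(SLOT["red"],0))
pick(xy,a,.012);place(SLOT["red"],a,.012)
manip.move_pose([.45,.15,.25],rot(plan((np.array([.45,.15]),0))))
M=np.array([[np.cos(BY),np.sin(BY)],[-np.sin(BY),np.cos(BY)]]);ok=True
for col in("gold","red","blue","green"):
    r=locate(col,.084,BC,.17);b=M@(r[0]-BC) if r else np.array([9,9]);print(col,b.round(4));ok&=bool(abs(b).max()<.075)
c=cams.capture("top");print(depthpts(c)[172:179,386:393,2].mean(),manip.state()["clock"],ok)
if ok:
    from cell import order;print(order.close_job())
```

```text
red top [ 0.3829 -0.3912] -174.7 -154.3 (483, 238)
red scene [ 0.3883 -0.3902] 175.1 -158.2 (259, 112)
plan |q6| 0.09 a 40
grip w 0.0615 f 25.0 t 100.2
t 104.1
plan |q6| 0.08 a 110
gold top [ 0.5194 -0.3358] -173.0 -176.8 (462, 188)
gold scene [ 0.5192 -0.3343] -179.5 -168.8 (238, 138)
gold [ 0.0558 -0.0565]
red top [ 0.4137 -0.3795] -171.5 -153.3 (478, 226)
red scene [ 0.4157 -0.3762] -174.4 -143.6 (254, 118)
red [-0.0571 -0.0517]
blue top [ 0.4722 -0.2333] -171.5 -161.5 (425, 205)
blue scene [ 0.4782 -0.232 ] 166.7 -161.2 (268, 150)
blue [0.0585 0.0549]
green top [ 0.3737 -0.2796] -176.0 -169.7 (442, 241)
green scene not seen
green [-0.0533  0.0547]
0.08201883439749698 106.5083 True
the job is handed in; nothing more can be done
None
```

I scanned all four jars in order (gold, red, blue, green), stood them on the board with the plunger back up, and handed the job in at about 107 s; no verdict came back.

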